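# Slide the camera into its desk mount and start it

## Task

The mouse is lying in front of the camera mount's open end: put it flat on the middle of its small blue and grey mat. Then enter the white camera's slide plate into the mount's track from the open end, the lens looking back out of that end, slide it fully home against the console and let it go. Last, press the orange key gently, just until it clicks, and let it come up again; leave everything else on the desk where it is.

Things in the scene. Friction and masses are not known exactly. Their poses are not given: they have to be found in the camera images.
- mount: Camera mount fixed to the desk: black base, bright aluminium track, black console, 205 x 74 mm. Origin on the desk under the middle of the track; +x is the way of insertion, z up. Base plate 5 mm thick, x=-80 to 125 mm. Its bare part x=-80 to -50 is a landing level with the track floor (z=5), between 13 mm high guides that flare from 55 to 68 mm clear width. No latch: friction holds the camera.
- mouth (a point): Middle of the open end of the track, on its floor: x=-50, z=5 mm in the mount's frame. The track runs from here to x=+50: 55.4 mm clear width under two lips (undersides at z=12.7, tops at z=18); the slot between the lips is 34 mm wide, so the plate can go in only at this end.
- stop (a point): Middle of the console's front face, which closes the track and is the stop: x=50 mm in the mount's frame. The console runs from there to x=125, top at z=20 mm.
- key_top (a point): Middle of the top of the orange round key (29 mm across) on the console; at x=90, y=0, z=30 mm in the mount's frame when up.
- key (a joint): Travel of the orange key, in m: 0 up, 0.0043 at its bottom stop. It is a dome key: the force rises to about 4 N at 1.7 mm, then drops to about 2 N by 4 mm: that is the click (counted from 2.6 mm). It springs back when let go. Not to be pressed with more than 20 N.
- camera: Desk camera, about 300 g, upright on a dark steel slide plate. Origin: middle of the plate's underside; z up, +x is the end that goes in first, lens looks to -x. Plate 80 (x) x 52 (y) x 6 mm, ends 44 wide; neck 26 wide, z=6 to 18; white body 78 (x) x 46 (y), z=18 to 68 mm: grasp it across y. Lens barrel 38 mm across, out to x=-56 at z=43. Fully home: origin at x=10, z=5 mm in the mount's frame.
- lens (a point): Middle of the front of the camera's lens (x=-56, z=43 mm in the camera's frame).
- mouse: White cordless mouse, 59 wide (x) x 112 long (y) x 34 mm high, lying across the way in front of the open end; rounded top, flanks nearly upright below 20 mm. Origin under its middle. Grasp across x.
- sticky_notes: Yellow block of sticky notes, 76 x 76 x 13 mm, bystander. Origin under its middle.
- tape_dispenser: White tape dispenser, 52 (x) x 136 (y) x 86 mm high, fixed bystander. Origin under its middle.
- phone: Black phone, 147 (x) x 72 (y) x 8 mm, bystander. Origin under its middle.
- spectacles: Dark red spectacles, 144 (x) x 131 (y) x 43 mm, bystander. Origin under their middle.
- pencil: Yellow pencil, 7 (x) x 203 (y) x 6 mm, bystander. Origin under its middle.
- mat: Small mouse mat fixed to the desk, grey with a blue rim, 115 (x) x 80 (y) x 3 mm; the mouse fits with its length along the mat's x. Origin under its middle. Lies in one of two places in front of the monitor's right half; the sticky notes lie in the other.

How it is judged:
By the outcome, as a careful person would: the job done as asked, in the order asked, and still so for the second after the job is handed in, with the robot touching nothing.
It also fails if it takes over 72 s, if anything falls off the work surface, if the arm or the gripper's body presses on something with over 40 N, if the wrist force passes 120 N, or if a joint passes its speed limit or range.

## Robot

A 7-joint arm with a two-finger parallel gripper is mounted at the origin on a cart in front of the work surface, level with it; the furniture and walls round the work are solid. World frame = base frame: x ahead of the robot, y to its left, z up, the work surface at z = 0. Lengths are in m, angles in rad, forces in N, time in s.
With the tool pointing down it reaches from about 0.4 to 0.925 m from the base axis. Payload 4.1 kg.
Tool frame: the origin (TCP) lies midway between the tips of the shut fingers; the grasp point (between the pads) lies 19 mm behind it; z points along the fingers, y is the line along which they close (so a half turn about z gives the same grasp; the last joint's range is limited). The gripper opens to 85 mm and grips with 20 to 120 N. Pads are 22 mm wide; open, the fingers measure 114 mm over their backs; the gripper's body (76 mm by 85 mm) begins 54 mm behind the grasp point. The pads swing forward as they close: fully open they stand 13 mm farther back than shut.
Start: joints at [-1.325, 0.398, 0.045, 1.537, -0.019, 1.207, -0.051], TCP at [0.22, 0.612, 0.231] pointing down, gripper open.
Joint ranges: [-2.82, 2.82], [-0.49, 2.23], [-1.37, 1.46], [0, 2.46], [-1.36, 4.5], [0.23, 2], [-2.94, 2.94]. Speed limits (rad/s): [2.57, 2.57, 3.14, 3.14, 3.14, 3.14, 3.14].

## Interface

Orientations are given as a unit quaternion [x, y, z, w].
In Python, from station import manip gives the robot as it stands. The module is installed in compiled form; this text tells all that it offers.
- The arm moves only by the tool servo_tool, never from a script. Its argument "targets" is text: rows parted by semicolons, each of 6 numbers parted by spaces: the shift along the tool's x, y, z normalised to -1 to 1, where 1 is 0.03 m, then the turn, a rotation vector about the tool's x, y, z normalised to -1 to 1, where 1 is 10 degrees. A call has 1 to 10 rows; each row shifts and turns the commanded pose from where the row before left it, along the tool's axes as they then stand; what a row does not reach is not made up. A row lasts 1/8 s, in which the tool goes at most 62.5 mm and 10.7 degrees, less where a joint would pass 70% of its speed; a pose out of reach is approached as far as the arm can. A call with a number of a shift or a turn outside -1 to 1 is refused whole. A call with a gripper value outside its range is refused whole. "hand" is the opening, from 0 (shut) to 1 (fully open), set as the call begins (left out, the last holds). The fingers move at their own pace and stop on an object; the grip force is fixed at half the most. Time passes only in rows, so rows that do not move let the fingers close. It gives the time, the measured TCP pose, the force, the opening and the grip force at its end, in the units of the state.
- manip.read_state(): the state, without advancing time (a new reading comes with each control period).
- manip.camera(name): name is "side" or "top" or "wrist"; returns the picture (384x512x3 uint8, blue, green, red); there is no depth.
- manip.get_calibration(name): a dict with "camera_matrix" (3x3 intrinsics, pixels), "k1" (the pictures are not rectified: a ray, as slopes to the right and down, at radius r is drawn at 1 + k1 r^2 times it, then the intrinsics apply), "R" (3x3) and "t" (3): a world point X has camera coordinates R X + t. Camera axes: x right, y down, z forward; pixel columns grow to the right and rows downward; lengths in m; the calibration is good to about 2 mm. A picture is of the moment at which its call begins: read the wrist's pose just before it. get_calibration takes no time and is no camera call; for the wrist camera it gives the pose at the moment of the call.
- manip.finish_job(): hands the job in; it is judged then, once.
The state is a dict: "clock": time; "joint_positions": joint angles; "joint_vel": joint speeds; "effort": joint torques, N m; "tcp_pos": TCP position; "orientation": TCP orientation; "wrist_force": force on the tool from outside, world axes, zero at the start; "wrist_torque": the same for the moment, N m; "width": finger opening in m; "grasp_force": force on a finger pad.
Only numpy, scipy, OpenCV 4.12 (cv2) and the standard library are available. Lean on these libraries where they do the work, as an engineer would, in place of code of your own. Each camera call takes 0.05 s, during which the arm holds its last target. There are 200 camera calls.

## Working session

There is one attempt and no reset: what is moved stays moved. The work goes in short steps, Python scripts to look and compute and a tool call to move; the robot and the scene stay as the last step left them, time stands still between calls to the robot, and variables do not carry over. Pictures are saved under pics/ and viewed, at most 10 in all, crops included, and the job is handed in when it is done.

Besides the shell and the picture viewer there is one more tool, called as name(argument=value, ...), one argument or row to a line, values as JSON. servo_tool: Moves the arm, as the interface text tells. Scaled input: -1 to 1 covers 0.03 m each way for a shift and 10 degrees each way for a turn. Its arguments: {"type":"object","properties":{"targets":{"type":"string"},"hand":{"type":"number"}},"required":["targets"]}

```bash
mkdir -p pics; cat > h.py <<'E'
import numpy as np, cv2
from station import manip
from scipy.spatial.transform import Rotation as R
def snap(n,f):
    c=manip.get_calibration(n); im=manip.camera(n); cv2.imwrite('pics/'+f,im); return im,c
def ray(c,u,v):
    K=np.array(c['camera_matrix']); k=c['k1']
    d=np.array([(u-K[0,2])/K[0,0],(v-K[1,2])/K[1,1]]); s=d.copy()
    for _ in range(20): s=d/(1+k*(s@s))
    Rm=np.array(c['R']); t=np.array(c['t']).ravel()
    return -Rm.T@t, Rm.T@np.array([s[0],s[1],1])
def onz(c,u,v,z):
    o,d=ray(c,u,v); return o+d*(z-o[2])/d[2]
def proj(c,X):
    p=np.array(c['R'])@np.array(X)+np.array(c['t']).ravel(); s=p[:2]/p[2]; s=s*(1+c['k1']*(s@s))
    K=np.array(c['camera_matrix']); return np.array([K[0,0]*s[0]+K[0,2],K[1,1]*s[1]+K[1,2]])
def st():
    s=manip.read_state(); print('t',s['clock'],'tcp',np.round(s['tcp_pos'],4),'q',np.round(s['orientation'],4),'F',np.round(s['wrist_force'],1),'w',round(float(s['width']),4)); return s
def move(p,yaw=None):
    """print remaining shift/turn in tool units to TCP p, tool down with tool-y (closing) axis at world yaw (rad)"""
    s=manip.read_state(); r=R.from_quat(s['orientation']); 
    d=r.inv().apply(np.array(p)-s['tcp_pos'])/0.03
    if yaw is not None:
        y=np.array([np.cos(yaw),np.sin(yaw),0]); y0=r.as_matrix()[:,1]
        if y@y0<0: y=-y
        z=np.array([0,0,-1.]); T=R.from_matrix(np.c_[np.cross(y,z),y,z])
        d=T.inv().apply(np.array(p)-s['tcp_pos'])/0.03
        print('turn units',np.round(np.degrees((r.inv()*T).as_rotvec())/10,3),'shift AFTER turn',np.round(d,3))
    else: print('shift units',np.round(d,3))
E
python3 - <<'E'
from h import *
st()
a,c=snap('top','t0.png'); b,d=snap('side','s0.png')
cv2.imwrite('pics/ts.png',cv2.resize(np.vstack([a,b]),(600,900))[:0] if 0 else a)
for x in (c,d): print(np.round(x['camera_matrix'],1).tolist(),x['k1'],np.round(-np.array(x['R']).T@np.array(x['t']).ravel(),3),np.round(x['R'],2).tolist())
E
```

```text
t 0.0 tcp [0.2195 0.6111 0.2303] q [ 1.715e-01  9.852e-01 -1.000e-03 -1.000e-04] F [-0.3  0.3  0.5] w 0.0848
[[444.7, 0.0, 248.4], [0.0, 444.7, 198.3], [0.0, 0.0, 1.0]] -0.13518116744390327 [ 0.231 -0.142  1.801] [[-0.0, -1.0, -0.01], [-0.99, 0.0, -0.16], [0.16, 0.01, -0.99]]
[[479.2, 0.0, 258.1], [0.0, 479.2, 194.9], [0.0, 0.0, 1.0]] 0.007792531914015006 [-0.169  1.17   1.001] [[-0.89, -0.46, 0.02], [-0.26, 0.47, -0.84], [0.38, -0.75, -0.54]]
```

View pics/t0.png

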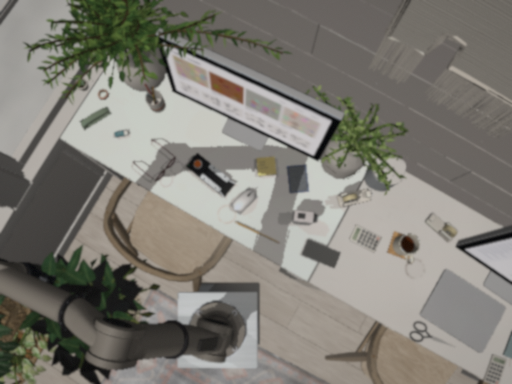

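View pics/s0.png

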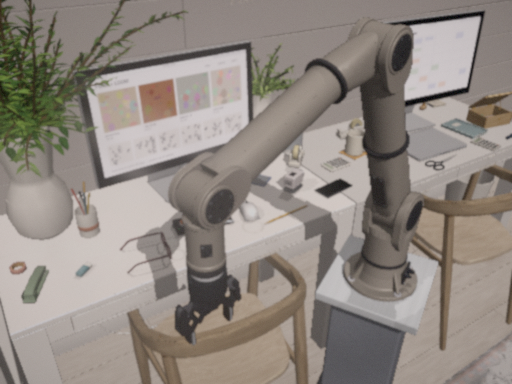

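The top view shows the mount (210,175) with the orange key at (198,163). The mouse is at (243,200), the camera at (304,216) and the mat at (298,178), with the notes at (265,166). The side view is partly blocked by the arm. I'll zoom in on the top view.

```bash
python3 - <<'E'
from h import *
a=cv2.imread('pics/t0.png'); c=manip.get_calibration('top')
cv2.imwrite('pics/t0c.png',cv2.resize(a[140:270,180:350],(800,612),interpolation=cv2.INTER_CUBIC)[:600])
for n,p,z in [('key',(198,163),.03),('mountend',(232,191),.005),('mouse',(243,200),.03),('cam',(304,216),.068),('mat',(298,178),.003),('notes',(265,166),.013)]:
  print(n,np.round(onz(c,*p,z),3))
E
```

```text
key [0.669 0.08  0.03 ]
mountend [ 0.556 -0.058  0.005]
mouse [ 0.514 -0.104  0.03 ]
cam [ 0.443 -0.344  0.068]
mat [ 0.609 -0.331  0.003]
notes [ 0.658 -0.195  0.013]
```

View pics/t0c.png

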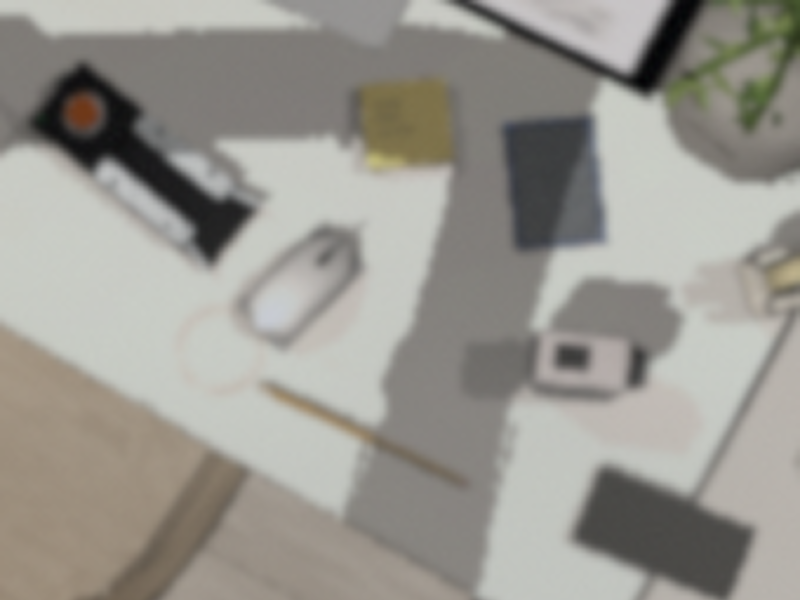

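The crop shows the open end of the mount at (237,235). The mouse is at (300,285), lying up and to the right. The mat's corners are (503,122), (593,115), (605,240) and (516,250). The camera body is at (585,362) with its lens to the right, and the pencil end is near (262,385).

```bash
python3 - <<'E'
from h import *
c=manip.get_calibration('top'); P=lambda x,y,z: onz(c,180+x/4.706,140+y/4.706,z)[:2]
k=P(83,112,.03); m=P(237,235,.005); print('key',k,'end',m,'dist(.17)',np.linalg.norm(k-m),'yaw',np.degrees(np.arctan2(*(k-m)[::-1])))
a=P(345,235,.02);b=P(262,330,.02); print('mouse',P(300,287,.02),'len yaw',np.degrees(np.arctan2(*(a-b)[::-1])),np.linalg.norm(a-b))
q=[P(*p,.003) for p in [(503,122),(593,115),(605,240),(516,250)]]; print('mat',np.mean(q,0),[np.linalg.norm(q[i]-q[i-1]) for i in range(4)],'x yaw',np.degrees(np.arctan2(*(q[1]-q[2]+q[0]-q[3])[::-1])))
l=P(632,365,.068); r=P(535,357,.068); print('cam',(l+r)/2,np.linalg.norm(l-r),'yaw',np.degrees(np.arctan2(*(r-l)[::-1])))
yaw=np.arctan2(*(a-b)[::-1])+np.pi/2
x,y=P(300,287,.02); move([x-.03,y,.2],yaw)
print(R.from_quat(manip.read_state()['orientation']).as_matrix().round(2))
w=manip.get_calibration('wrist'); Rm=R.from_quat(manip.read_state()['orientation']).as_matrix(); print('wristcam in tool',Rm.T@(-np.array(w['R']).T@np.array(w['t']).ravel()-manip.read_state()['tcp_pos']),(np.array(w['R'])@Rm).round(2),w['camera_matrix'][0][0])
E
```

```text
key [0.66546172 0.08185932] end [ 0.56025255 -0.05171808] dist(.17) 0.17003496994757397 yaw 51.7750759990022
mouse [ 0.51166395 -0.10694054] len yaw -40.98019526450232 0.1093801821254602
mat [ 0.60704586 -0.32997774] [np.float64(0.11504202627738865), np.float64(0.07998329638473871), np.float64(0.11249219814290044), np.float64(0.07857253845631353)] x yaw 4.246638718061532
cam [ 0.44037396 -0.34436122] 0.08136509815675991 yaw 84.91295003202495
turn units [-0.01   0.003  2.123] shift AFTER turn [-22.296 -12.341   1.013]
[[-0.94  0.34 -0.  ]
 [ 0.34  0.94 -0.  ]
 [-0.   -0.   -1.  ]]
wristcam in tool [ 0.07595522  0.00171276 -0.14304116] [[ 0.    1.   -0.  ]
 [-0.95  0.   -0.3 ]
 [-0.3   0.    0.95]] 270.868343274151
```

servo_tool(
  targets="0 0 0 0 0 1; 0 0 0 0 0 1; -1 -0.55 0 0 0 0.12; -1 -0.55 0 0 0 0; -1 -0.55 0 0 0 0; -1 -0.55 0 0 0 0; -1 -0.55 0 0 0 0; -1 -0.55 0 0 0 0; -1 -0.55 0 0 0 0; -1 -0.55 0 0 0 0",
  hand=1,
)

```text
clock: 1.35
tcp_pos: [0.3152, 0.3537, 0.231]
orientation: [0.35, 0.937, -0.0, -0.0]
wrist_force: [0.6, 0.2, -0.3]
width: 0.0853
grasp_force: 0.0
```

servo_tool(
  targets="-1 -0.55 0 0 0 0; -1 -0.55 0 0 0 0; -1 -0.55 0 0 0 0; -1 -0.55 0 0 0 0; -1 -0.55 0 0 0 0; -1 -0.55 0 0 0 0; -1 -0.55 0 0 0 0; -1 -0.55 0 0 0 0; -1 -0.55 0.5 0 0 0; -1 -0.55 0.5 0 0 0",
)

```text
clock: 2.6
tcp_pos: [0.4337, 0.0328, 0.2009]
orientation: [0.35, 0.937, 0.0, 0.0]
wrist_force: [1.2, -0.4, 0.3]
width: 0.0853
grasp_force: 0.0
```

```bash
python3 - <<'E'
from h import *
st(); move([.5117,-.1069,.2],np.radians(49))
E
```

```text
t 2.6 tcp [0.4337 0.0328 0.2009] q [3.497e-01 9.369e-01 4.000e-04 1.000e-04] F [ 1.2 -0.4  0.3] w 0.0853
turn units [ 0.004 -0.001  0.006] shift AFTER turn [-5.018 -1.808  0.031]
```

servo_tool(
  targets="-1 -0.36 0 0 0 0; -1 -0.36 0 0 0 0; -1 -0.36 0 0 0 0; -1 -0.36 0 0 0 0; -1 -0.36 0 0 0 0; 0 0 0 0 0 0",
)

```text
clock: 3.35
tcp_pos: [0.5116, -0.1078, 0.2011]
orientation: [0.352, 0.936, -0.001, 0.0]
wrist_force: [0.4, -0.5, 1.1]
width: 0.0853
grasp_force: 0.0
```

```bash
python3 - <<'E'
from h import *
s=st(); a,c=snap('wrist','w1.png'); 
for X in ([.5117,-.1069,0.03],[.5603,-.0517,.005]): print(proj(c,X))
E
```

```text
t 3.35 tcp [ 0.5116 -0.1078  0.2011] q [ 3.518e-01  9.361e-01 -9.000e-04  2.000e-04] F [ 0.4 -0.5  1.1] w 0.0853
[254.56836541 178.45277114]
[312.21973978 174.03463547]
```

View pics/w1.png

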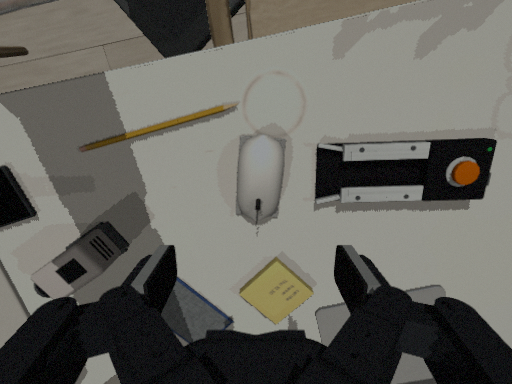

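The wrist view shows the mouse from (238..284,134) to (257,222). The mount lies to its right, with the base corners at (317,143) and (316,205) and the key at (466,173). The camera is at (80,262), the mat is half hidden, and the notes are at (276,290).

```bash
cat > m.py <<'E'
from h import *
a=cv2.imread('pics/w1.png'); c=manip.get_calibration('wrist')
hsv=cv2.cvtColor(a,cv2.COLOR_BGR2HSV)
m=cv2.inRange(hsv,(5,150,80),(18,255,255)); m[:,:440]=0; M=cv2.moments(m,True); k=(M['m10']/M['m00'],M['m01']/M['m00'])
K=onz(c,*k,.027)[:2]; print('keypx',k,'key',K)
for u in [((317,143),(316,205)),((495,139),(485,198))]:
  p,q=[onz(c,*x,.005)[:2] for x in u]; print('base end',(p+q)/2,np.linalg.norm(p-q))
p=[onz(c,*x,.018)[:2] for x in [(362,154),(360,197),(416,150),(416,193)]]
f=(p[0]+p[1])/2; g=(p[2]+p[3])/2; print('lip mids',f,g,'yaw to key',np.degrees(np.arctan2(*(K-f)[::-1])))
g=a[110:250,210:310].astype(int); gg=cv2.cvtColor(a,cv2.COLOR_BGR2GRAY)
for r in (150,165,180,195,205): print(r,gg[r,230:296:2].tolist())
for u in [(238,180),(283,180),(264,134),(257,222)]: print(onz(c,*u,.015)[:2].round(4))
E
python3 m.py
```

```text
keypx (466.2378048780488, 172.3089430894309) key [0.66986562 0.08763759]
base end [ 0.56406628 -0.0462947 ] 0.08098327991041451
base end [0.70052534 0.12093554] 0.07533975342393562
lip mids [ 0.59660111 -0.00625609] [0.63617182 0.04667905] yaw to key 52.03535891989382
150 [141, 138, 140, 141, 129, 96, 118, 131, 142, 149, 151, 151, 150, 151, 149, 153, 151, 153, 152, 151, 151, 150, 146, 143, 131, 121, 100, 104, 132, 131, 130, 138, 150]
165 [142, 142, 141, 139, 91, 114, 127, 139, 144, 148, 146, 149, 151, 151, 151, 151, 150, 151, 150, 149, 151, 148, 144, 139, 131, 115, 97, 107, 131, 132, 134, 149, 147]
180 [137, 139, 140, 125, 98, 116, 124, 131, 135, 141, 143, 144, 147, 145, 143, 143, 143, 144, 143, 143, 138, 136, 132, 126, 114, 96, 101, 131, 131, 137, 147, 146, 149]
195 [138, 139, 139, 118, 103, 112, 121, 128, 127, 130, 130, 131, 131, 130, 132, 129, 129, 128, 129, 127, 124, 122, 114, 105, 91, 109, 138, 148, 150, 149, 148, 147, 147]
205 [141, 139, 141, 102, 85, 99, 107, 114, 115, 114, 112, 111, 109, 23, 27, 67, 116, 119, 119, 116, 116, 109, 99, 81, 99, 148, 148, 147, 148, 148, 148, 150, 149]
[ 0.5016 -0.1242]
[ 0.5384 -0.0818]
[ 0.4802 -0.0633]
[ 0.5599 -0.1433]
```

```bash
python3 - <<'E'
from h import *
st(); move([.520,-.103,.004],np.radians(45))
E
```

```text
t 3.4 tcp [ 0.511  -0.1061  0.2009] q [ 3.509e-01  9.364e-01 -3.000e-04 -5.000e-04] F [ 0.   0.9 -0.5] w 0.0853
turn units [-0.006 -0.004  0.392] shift AFTER turn [-0.138  0.284  6.562]
```

servo_tool(
  targets="0 0 0 0 0 0.4; -0.14 0.28 1 0 0 0; 0 0 1 0 0 0; 0 0 1 0 0 0; 0 0 1 0 0 0; 0 0 1 0 0 0; 0 0 1 0 0 0; 0 0 0.5 0 0 0; 0 0 0 0 0 0",
)

```text
clock: 4.53
tcp_pos: [0.5195, -0.1014, 0.0057]
orientation: [0.382, 0.924, -0.0, -0.001]
wrist_force: [-0.6, -0.7, -0.3]
width: 0.0856
grasp_force: 0.0
```

servo_tool(
  targets="0 0 0 0 0 0; 0 0 0 0 0 0; 0 0 0 0 0 0; 0 0 0 0 0 0; 0 0 0 0 0 0",
  hand=0,
)

```text
clock: 5.15
tcp_pos: [0.5212, -0.1025, 0.0081]
orientation: [0.382, 0.924, 0.001, 0.001]
wrist_force: [-2.7, -0.3, 8.8]
width: 0.0516
grasp_force: 60.6
```

servo_tool(
  targets="0 0 0 0 0 0; 0 0 0 0 0 0; 0 0 0.25 0 0 0; 0 0 0 0 0 0",
  hand=1,
)

```text
clock: 5.65
tcp_pos: [0.5196, -0.1021, -0.002]
orientation: [0.382, 0.924, -0.0, -0.001]
wrist_force: [0.3, -0.6, -0.5]
width: 0.0857
grasp_force: 0.0
```

servo_tool(
  targets="0 0 0 0 0 0; 0 0 0 0 0 0; 0 0 0 0 0 0; 0 0 0 0 0 0",
  hand=0,
)

```text
clock: 6.15
tcp_pos: [0.5206, -0.1024, -0.0006]
orientation: [0.382, 0.924, 0.0, 0.0]
wrist_force: [-0.8, -0.4, 4.8]
width: 0.0557
grasp_force: 63.2
```

servo_tool(
  targets="0 0 -1 0 0 0; 0 0 -1 0 0 0; 0 0 -1 0 0 -1; 0 0 -1 0 0 -1; 0 0 0 0 0 -1; 0 0 0 0 0 -1; 0 0 0 0 0 -0.9; 0 0 0 0 0 0",
)

```text
clock: 7.15
tcp_pos: [0.5201, -0.1024, 0.1187]
orientation: [-0.034, 0.999, 0.0, -0.0]
wrist_force: [-0.4, 0.2, -1.6]
width: 0.0552
grasp_force: 63.6
```

```bash
python3 - <<'E'
from h import *
st(); move([.57,-.325,.12],np.radians(94))
E
```

```text
t 7.15 tcp [ 0.5201 -0.1024  0.1187] q [-3.420e-02  9.994e-01  2.000e-04 -1.000e-04] F [-0.4  0.2 -1.6] w 0.0552
turn units [ 0.003 -0.001 -0.008] shift AFTER turn [-1.143 -7.517 -0.042]
```

servo_tool(
  targets="-0.2 -1 0 0 0 0; -0.2 -1 0 0 0 0; -0.2 -1 0 0 0 0; -0.2 -1 0 0 0 0; -0.2 -1 0 0 0 0; -0.14 -1 0 0 0 0; 0 -1 0 0 0 0; 0 -0.5 0 0 0 0; 0 0 0 0 0 0; 0 0 0 0 0 0",
)

```text
clock: 8.4
tcp_pos: [0.5706, -0.3225, 0.1185]
orientation: [-0.036, 0.999, 0.001, -0.0]
wrist_force: [-0.6, -0.3, -0.5]
width: 0.0554
grasp_force: 63.6
```

```bash
python3 - <<'E'
from h import *
s=st(); a,c=snap('wrist','w2.png')
for X in ([.611,-.325,0.003],[.44,-.34,.068]): print(proj(c,X))
E
```

```text
t 8.4 tcp [ 0.5706 -0.3225  0.1185] q [-3.580e-02  9.994e-01  9.000e-04 -1.000e-04] F [-0.6 -0.3 -0.5] w 0.0554
[248.20029451 228.1984266 ]
[239.38307026  15.20332594]
```

View pics/w2.png

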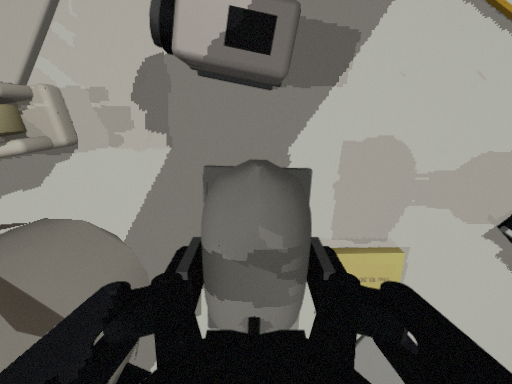

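The view shows the mouse held in the gripper at (257,250) and hiding the mat. The camera is at (235,40) with its lens to the left. I'll check the mat using its blue rim in the earlier view.

```bash
python3 - <<'E'
from h import *
s=manip.read_state(); c=manip.get_calibration('wrist')
def T(p,q): M=np.eye(4); M[:3,:3]=R.from_quat(q).as_matrix(); M[:3,3]=p; return M
E=np.eye(4); E[:3,:3]=c['R']; E[:3,3]=np.array(c['t']).ravel()
X=E@T(s['tcp_pos'],s['orientation'])
q=np.array([.3515,.9362,0,0]); E1=X@np.linalg.inv(T([.5113,-.107,.201],q/np.linalg.norm(q)))
c1=dict(c); c1['R']=E1[:3,:3]; c1['t']=E1[:3,3]
a=cv2.imread('pics/w1.png'); h=cv2.cvtColor(a,cv2.COLOR_BGR2HSV)
m=cv2.inRange(h,(100,70,40),(130,255,255)); m[:,300:]=0; m[:240]=0
ys,xs=np.nonzero(m); print(len(xs),xs.min(),xs.max(),ys.min(),ys.max())
P=np.array([onz(c1,x,y,.003)[:2] for x,y in zip(xs,ys)]).astype(np.float32)
l=cv2.fitLine(P,cv2.DIST_HUBER,0,.001,.001).ravel(); print('edge yaw',np.degrees(np.arctan2(l[1],l[0])),'pt',l[2:])
n=np.array([-l[1],l[0]]); print('dist of est centre to edge',n@(np.array([.611,-.3245])-l[2:]))
i=xs.argmax(); print('rightmost px',xs[i],ys[i],P[i]); i=ys.argmin(); print('top px',xs[i],ys[i],P[i])
t=(P-l[2:])@l[:2]; print('along',t.min(),t.max())
print('key check',onz(c1,466.2,172.3,.027))
E
```

```text
249 171 232 277 342
edge yaw 3.6978505 pt [ 0.6288027  -0.28831547]
dist of est centre to edge -0.034961005272966084
rightmost px 232 321 [ 0.6633897  -0.28474072]
top px 177 277 [ 0.55367994 -0.29216677]
along -0.07521476 0.036396183
key check [0.67173738 0.08577626 0.027     ]
```

```bash
python3 - <<'E'
from h import *
st(); move([.611,-.327,.003],np.radians(94))
E
```

```text
t 8.45 tcp [ 0.5707 -0.3223  0.1186] q [-3.610e-02  9.993e-01  8.000e-04 -0.000e+00] F [ 1.   0.  -0.7] w 0.0554
turn units [ 0.01  -0.     0.014] shift AFTER turn [-1.328 -0.248  3.852]
```

servo_tool(
  targets="-0.66 -0.12 0 0 0 0; -0.66 -0.12 0 0 0 0; 0 0 1 0 0 0; 0 0 1 0 0 0; 0 0 1 0 0 0; 0 0 0.4 0 0 0; 0 0 0.2 0 0 0; 0 0 0.1 0 0 0; 0 0 0 0 0 0",
)

```text
clock: 9.57
tcp_pos: [0.6109, -0.329, 0.0086]
orientation: [-0.035, 0.999, -0.0, 0.001]
wrist_force: [0.1, 0.6, -0.5]
width: 0.0552
grasp_force: 63.6
```

```bash
python3 - <<'E'
from h import *
st(); move([.611,-.327,.003],np.radians(94))
E
```

```text
t 9.575 tcp [ 0.6109 -0.329   0.0086] q [-3.530e-02  9.994e-01 -3.000e-04  7.000e-04] F [ 0.1  0.6 -0.5] w 0.0552
turn units [-0.003  0.008  0.005] shift AFTER turn [-0.007  0.065  0.188]
```

servo_tool(
  targets="0 0.06 0.1 0 0 0; 0 0 0.05 0 0 0; 0 0 0.03 0 0 0; 0 0 0 0 0 0",
)

```text
clock: 10.07
tcp_pos: [0.6103, -0.3269, 0.0026]
orientation: [-0.035, 0.999, 0.0, 0.0]
wrist_force: [0.2, 0.5, 0.8]
width: 0.0553
grasp_force: 63.9
```

servo_tool(
  targets="0 0 0 0 0 0; 0 0 0 0 0 0; 0 0 -1 0 0 0; 0 0 -1 0 0 0; 0 0 -1 0 0 0; 0 0 -1 0 0 0; 0.5 0 -0.5 0 0 0; 1 0 0 0 0 0; 1 0 0 0 0 0; 1 0 0 0 0 0",
  hand=1,
)

```text
clock: 11.32
tcp_pos: [0.5028, -0.3343, 0.1367]
orientation: [-0.035, 0.999, 0.0, -0.001]
wrist_force: [0.2, -0.6, 0.5]
width: 0.0855
grasp_force: 0.0
```

```bash
python3 - <<'E'
from h import *
st(); move([.445,-.34,.2],np.radians(-5))
E
```

```text
t 11.325 tcp [ 0.5028 -0.3343  0.1367] q [-3.500e-02  9.994e-01  4.000e-04 -8.000e-04] F [ 0.2 -0.6  0.5] w 0.0855
turn units [ 1.000e-02 -4.000e-03 -8.099e+00] shift AFTER turn [ 0.358  1.903 -2.11 ]
```

servo_tool(
  targets="0 0 -0.5 0 0 -1; 0 0 -0.5 0 0 -1; 0 0 -0.5 0 0 -1; 0 0 -0.5 0 0 -1; 0 0 -0.1 0 0 -1; 0 0 0 0 0 -1; 0 0 0 0 0 -1; 0.18 0.95 0 0 0 -1; 0.18 0.95 0 0 0 -0.1; 0 0 0 0 0 0",
)

```text
clock: 12.58
tcp_pos: [0.4508, -0.3162, 0.175]
orientation: [-0.555, 0.831, 0.028, -0.017]
wrist_force: [0.9, -0.4, -0.8]
width: 0.0854
grasp_force: 0.0
```

```bash
python3 - <<'E'
from h import *
s=st(); a,c=snap('wrist','w3.png'); np.save('c3.npy',c,allow_pickle=True)
E
```

```text
t 12.575 tcp [ 0.4508 -0.3162  0.175 ] q [-0.5546  0.8315  0.0277 -0.0171] F [ 0.9 -0.4 -0.8] w 0.0854
```

View pics/w3.png

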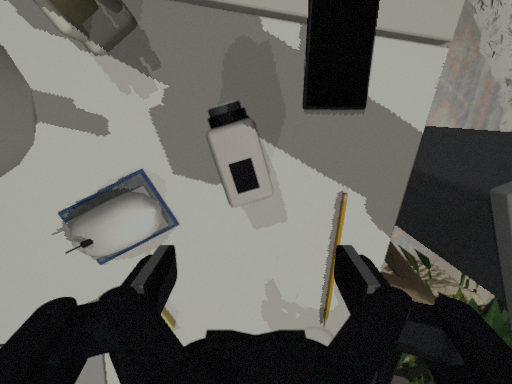

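The mouse sits flat and central on the mat, whose rim corners are at (60,213), (143,172), (178,220) and (100,262). The camera body is at (240,160) with its lens pointing up. The tool is tilted because the turn wasn't reached, so I'll check the joints.

```bash
python3 - <<'E'
from h import *
s=st(); print(np.round(s['joint_positions'],3)); 
m=R.from_quat(s['orientation']).as_matrix(); print('closing yaw',np.degrees(np.arctan2(m[1,1],m[0,1])))
c=np.load('c3.npy',allow_pickle=True).item()
a=cv2.imread('pics/w3.png')
# body top corners at z .068
q=[(208,133),(251,119),(272,195),(232,206)]
P=[onz(c,*p,.068)[:2] for p in q]; print(np.round(P,4),[np.linalg.norm(P[i]-P[i-1]).round(4) for i in range(4)],np.mean(P,0))
d=P[3]-P[0]+P[2]-P[1]; print('cam yaw',np.degrees(np.arctan2(d[1],d[0])))
Q=np.array([onz(c,*p,.003)[:2] for p in [(60,213),(143,172),(178,220),(100,262)]]); print('mat',Q.mean(0),[np.linalg.norm(Q[i]-Q[i-1]).round(3) for i in range(4)])
E
```

```text
t 12.625 tcp [ 0.4524 -0.3162  0.1755] q [-0.5548  0.8314  0.0269 -0.0166] F [-0.5 -0.4 -0.3] w 0.0854
[ 1.273  0.456 -0.967  1.771  0.395  1.194  2.928]
closing yaw 157.43235827983423
[[ 0.4617 -0.3813]
 [ 0.4217 -0.3776]
 [ 0.4303 -0.3044]
 [ 0.4703 -0.3097]] [np.float64(0.0721), np.float64(0.0402), np.float64(0.0737), np.float64(0.0403)] [ 0.44601316 -0.34323646]
cam yaw 83.19926056513354
mat [ 0.60882805 -0.32949167] [np.float64(0.075), np.float64(0.111), np.float64(0.07), np.float64(0.114)]
```

```bash
python3 - <<'E'
from h import *
s=st(); r=R.from_quat(s['orientation'])
y=np.r_[np.cos(np.radians(-6.8)),np.sin(np.radians(-6.8)),0]; z=np.array([0,0,-1.]); T=R.from_matrix(np.c_[np.cross(y,z),y,z])
v=np.degrees((r.inv()*T).as_rotvec())/10; print(v, v/17)
print('after',T.inv().apply(np.array([.446,-.343,.15])-s['tcp_pos'])/.03)
E
```

```text
t 12.625 tcp [ 0.4524 -0.3162  0.1755] q [-0.5548  0.8314  0.0269 -0.0166] F [-0.5 -0.4 -0.3] w 0.0854
[ 0.09037577 -0.5154362  16.41527689] [ 0.00531622 -0.03031978  0.96560452]
after [-0.91090916 -0.10668314  0.85077929]
```

servo_tool(
  targets="0 0 0 0.005 -0.03 0.965; 0 0 0 0.005 -0.03 0.965; 0 0 0 0.005 -0.03 0.965; 0 0 0 0.005 -0.03 0.965; 0 0 0 0.005 -0.03 0.965; 0 0 0 0.005 -0.03 0.965; 0 0 0 0.005 -0.03 0.965; 0 0 0 0.005 -0.03 0.965; 0 0 0 0.005 -0.03 0.965; 0 0 0 0.005 -0.03 0.965",
)

```text
clock: 13.88
tcp_pos: [0.4551, -0.3154, 0.1766]
orientation: [0.253, 0.967, 0.015, -0.008]
wrist_force: [-0.6, -0.4, -0.0]
width: 0.0855
grasp_force: 0.0
```

servo_tool(
  targets="0 0 0 0.005 -0.03 0.965; 0 0 0 0.005 -0.03 0.965; 0 0 0 0.005 -0.03 0.965; 0 0 0 0.005 -0.03 0.965; 0 0 0 0.005 -0.03 0.965; 0 0 0 0.005 -0.03 0.965; 0 0 0 0.005 -0.03 0.965; 0 0 0 0 0 0",
)

```text
clock: 14.88
tcp_pos: [0.4552, -0.3151, 0.1767]
orientation: [0.745, 0.667, 0.001, 0.001]
wrist_force: [-0.1, -0.3, 1.0]
width: 0.0851
grasp_force: 0.0
```

```bash
python3 - <<'E'
from h import *
s=st(); print(np.round(s['joint_positions'],3)); move([.446,-.343,.15],np.radians(-6.8))
E
```

```text
t 14.875 tcp [ 0.4552 -0.3151  0.1767] q [7.455e-01 6.665e-01 6.000e-04 8.000e-04] F [-0.1 -0.3  1. ] w 0.0851
[ 0.873  0.296 -0.415  1.826  0.136  1.045  0.294]
turn units [0.011 0.001 0.04 ] shift AFTER turn [-0.958 -0.193  0.89 ]
```

servo_tool(
  targets="-0.96 -0.19 0.9 0 0 0; 0 0 1 0 0 0; 0 0 1 0 0 0; 0 0 1 0 0 0; 0 0 1 0 0 0; 0 0 0.25 0 0 0; 0 0 0 0 0 0; 0 0 0 0 0 0",
)

```text
clock: 15.88
tcp_pos: [0.4469, -0.344, 0.0232]
orientation: [0.746, 0.666, 0.001, 0.002]
wrist_force: [0.4, -0.6, 0.1]
width: 0.0852
grasp_force: 0.0
```

```bash
python3 - <<'E'
from h import *
s=st(); move([.446,-.343,.022],np.radians(-6.8))
E
```

```text
t 15.875 tcp [ 0.4469 -0.344   0.0232] q [0.7464 0.6655 0.0011 0.0015] F [ 0.4 -0.6  0.1] w 0.0852
turn units [0.021 0.002 0.025] shift AFTER turn [ 0.03  -0.034  0.041]
```

servo_tool(
  targets="0 0 0 0.02 0 0; 0 0 0 0 0 0; 0 0 0 0 0 0; 0 0 0 0 0 0; 0 0 0 0 0 0",
  hand=0,
)

```text
clock: 16.5
tcp_pos: [0.4463, -0.3437, 0.0226]
orientation: [0.747, 0.665, -0.0, -0.0]
wrist_force: [-0.3, 1.4, 6.3]
width: 0.0453
grasp_force: 62.6
```

```bash
python3 - <<'E'
from h import *
s=st(); m=R.from_quat(s['orientation']).as_matrix(); print(m.round(4))
y=np.radians(-38); d=np.array([np.cos(y+np.pi/2),np.sin(y+np.pi/2)])
p=np.array([.670,.087])-d*(.09+.150); print(p); move([*p,.09],y)
E
```

```text
t 16.5 tcp [ 0.4463 -0.3437  0.0226] q [ 7.466e-01  6.653e-01 -3.000e-04 -5.000e-04] F [-0.3  1.4  6.3] w 0.0453
[[ 1.147e-01  9.934e-01 -1.100e-03]
 [ 9.934e-01 -1.147e-01  4.000e-04]
 [ 2.000e-04 -1.100e-03 -1.000e+00]]
[ 0.52224125 -0.10212258]
turn units [-0.006  0.     3.141] shift AFTER turn [ 7.905 -2.963 -2.245]
```

servo_tool(
  targets="0 0 -1 0 0 0; 0 0 -1 0 0 0; 0 0 -0.25 0 0 1; 0 0 0 0 0 1; 0 0 0 0 0 1; 0 0 0 0 0 0.14; 1 -0.37 0 0 0 0; 1 -0.37 0 0 0 0; 1 -0.37 0 0 0 0; 1 -0.37 0 0 0 0",
)

```text
clock: 17.75
tcp_pos: [0.4845, -0.2204, 0.0889]
orientation: [0.898, 0.44, -0.001, -0.001]
wrist_force: [0.2, -0.3, -3.7]
width: 0.0456
grasp_force: 62.6
```

servo_tool(
  targets="1 -0.37 0 0 0 0; 1 -0.37 0 0 0 0; 1 -0.37 0 0 0 0; 0.9 -0.37 0 0 0 0; 0 0 0 0 0 0; 0 0 0 0 0 0",
)

```text
clock: 18.5
tcp_pos: [0.5212, -0.1027, 0.0891]
orientation: [0.899, 0.439, -0.001, -0.001]
wrist_force: [-0.0, 0.6, -2.4]
width: 0.0455
grasp_force: 62.6
```

```bash
python3 - <<'E'
from h import *
s=st(); a,c=snap('wrist','w4.png'); np.save('c4.npy',c,allow_pickle=True)
E
```

```text
t 18.5 tcp [ 0.5212 -0.1027  0.0891] q [ 0.8985  0.4389 -0.0013 -0.001 ] F [-0.   0.6 -2.4] w 0.0455
```

View pics/w4.png

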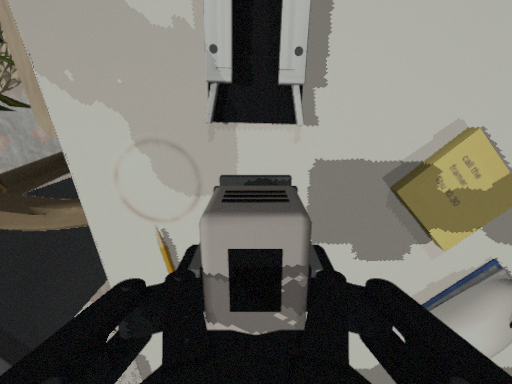

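The held camera is at (255,260) with its plate's front edge at (220..291,178). The track mouth is straight ahead, with the lip screws at (213,49) and (299,51), the lip ends at row 82 and the base end at (209,123)–(302,125).

```bash
python3 - <<'E'
from h import *
c=np.load('c4.npy',allow_pickle=True).item(); s=manip.read_state(); r=R.from_quat(s['orientation']).as_matrix()
a=cv2.imread('pics/w4.png'); g=cv2.cvtColor(a,cv2.COLOR_BGR2GRAY)
for row in (20,60,75,110,180): print(row,g[row,196:318:2].tolist())
L=lambda P: (r.T@(P-s['tcp_pos']))[:2]*1000
for n,p,z in [('scrL',(213.5,49),.018),('scrR',(299,51),.018),('lipL in',(232,80),.018),('lipR in',(280,80),.018),('baseL',(209,123),.005),('baseR',(302,125),.005),('plL',(220,179),.070),('plR',(291,179),.070)]:
  P=onz(c,*p,z); print(n,P.round(4),'tool mm',L(P).round(1))
E
```

```text
20 [155, 156, 155, 157, 168, 172, 172, 170, 167, 167, 169, 173, 171, 167, 169, 170, 168, 158, 45, 11, 21, 11, 20, 10, 9, 10, 4, 11, 11, 27, 30, 21, 24, 21, 24, 20, 23, 24, 17, 19, 13, 14, 30, 172, 172, 173, 169, 165, 164, 169, 173, 173, 171, 171, 168, 165, 159, 115, 116, 118, 114]
60 [155, 154, 156, 156, 155, 154, 153, 150, 150, 146, 159, 172, 170, 169, 169, 171, 170, 157, 50, 10, 13, 8, 2, 0, 17, 7, 14, 21, 24, 17, 18, 17, 17, 16, 26, 20, 16, 13, 20, 18, 14, 28, 171, 171, 171, 170, 165, 162, 168, 172, 170, 169, 168, 165, 166, 99, 119, 119, 115, 116, 115]
75 [154, 156, 156, 158, 156, 154, 152, 154, 152, 150, 152, 150, 155, 166, 164, 165, 163, 151, 42, 11, 19, 12, 10, 4, 12, 13, 12, 13, 11, 17, 20, 21, 27, 25, 24, 24, 25, 20, 19, 21, 14, 92, 167, 167, 167, 167, 165, 166, 165, 165, 166, 165, 163, 163, 148, 116, 117, 117, 115, 115, 117]
110 [156, 158, 158, 156, 157, 161, 155, 152, 109, 30, 9, 14, 2, 1, 11, 17, 22, 14, 8, 15, 20, 20, 15, 26, 25, 23, 18, 16, 20, 17, 15, 25, 22, 25, 20, 20, 23, 18, 26, 18, 26, 14, 21, 27, 15, 24, 25, 16, 17, 71, 161, 172, 170, 113, 120, 120, 119, 117, 115, 135, 174]
180 [152, 146, 147, 154, 157, 156, 158, 158, 156, 158, 156, 147, 60, 56, 56, 54, 56, 55, 49, 57, 57, 57, 59, 51, 55, 57, 36, 49, 50, 49, 28, 28, 28, 29, 24, 31, 27, 22, 50, 43, 29, 40, 53, 37, 37, 60, 41, 41, 175, 175, 173, 176, 175, 174, 176, 175, 166, 118, 116, 117, 119]
scrL [0.571  0.0099 0.018 ] tool mm [120.  -30.2]
scrR [ 0.6178 -0.0281  0.018 ] tool mm [118.8  30.1]
lipL in [ 0.5686 -0.0135  0.018 ] tool mm [100.  -17.7]
lipR in [ 0.5961 -0.035   0.018 ] tool mm [100.1  17.3]
baseL [ 0.5336 -0.0251  0.005 ] tool mm [ 69.3 -38.1]
baseR [ 0.592  -0.0726  0.005 ] tool mm [67.9 37.2]
plL [ 0.5274 -0.059   0.07  ] tool mm [ 38.7 -22.3]
plR [ 0.5618 -0.0858  0.07  ] tool mm [38.8 21.3]
```

servo_tool(
  targets="0 0 0.9 0 0 0.04; 0 0 0.9 0 0 0; 0.5 0.01 0 0 0 0; 0.5 0.01 0 0 0 0; 0.5 0 0 0 0 0; 0 0 0 0 0 0; 0 0 0 0 0 0",
)

```text
clock: 19.42
tcp_pos: [0.5501, -0.0673, 0.0358]
orientation: [0.9, 0.435, -0.001, -0.001]
wrist_force: [-1.0, -0.6, -3.0]
width: 0.0456
grasp_force: 62.5
```

```bash
python3 - <<'E'
from h import *
s=st(); print(R.from_quat(s['orientation']).as_matrix().round(4)); d=R.from_quat([.8985,.4389,0,0]).inv().apply(s['tcp_pos']-np.array([.5212,-.1027,.0891]));print(d*1000)
E
```

```text
t 19.425 tcp [ 0.5501 -0.0673  0.0358] q [ 9.002e-01  4.354e-01 -8.000e-04 -7.000e-04] F [-1.  -0.6 -3. ] w 0.0456
[[ 6.208e-01  7.840e-01 -2.000e-03]
 [ 7.840e-01 -6.208e-01  5.000e-04]
 [-9.000e-04 -1.900e-03 -1.000e+00]]
[45.68872725  0.98819707 53.2784772 ]
```

servo_tool(
  targets="0 0 0.2 0 0 0; 0 0 0.03 0 0 0; 0 0 0 0 0 0",
)

```text
clock: 19.8
tcp_pos: [0.5498, -0.0673, 0.0284]
orientation: [0.9, 0.435, -0.001, -0.001]
wrist_force: [-0.2, 0.3, -3.4]
width: 0.0452
grasp_force: 62.5
```

```bash
python3 - <<'E'
from h import *
s=st(); a,c=snap('wrist','w5.png'); np.save('c5.npy',c,allow_pickle=True)
b=cv2.resize(a[0:230,180:340],(560,800),interpolation=cv2.INTER_CUBIC)[200:800]; cv2.imwrite('pics/w5c.png',b)
E
```

```text
t 19.8 tcp [ 0.5498 -0.0673  0.0284] q [ 9.004e-01  4.351e-01 -9.000e-04 -1.100e-03] F [-0.2  0.3 -3.4] w 0.0452
```

View pics/w5c.png

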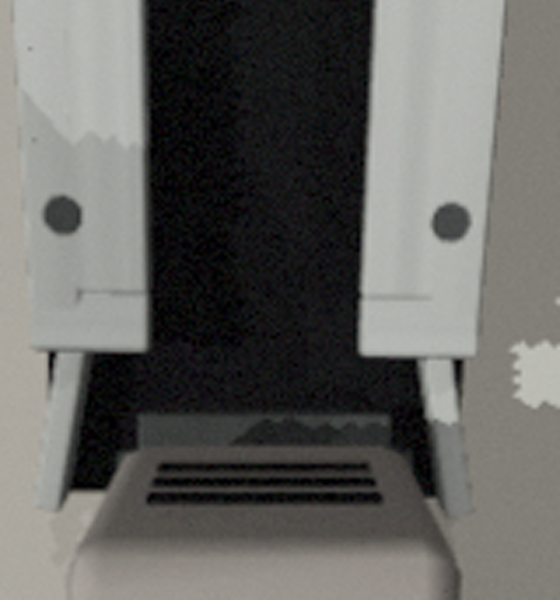

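The plate's front edge, at crop (138..392,415), is between the guides. The slot edges are (150,350) and (358,350), so the plate sits a little to the right of the slot. I'll work out the offset and the angle.

```bash
python3 - <<'E'
from h import *
c=np.load('c5.npy',allow_pickle=True).item(); s=manip.read_state(); r=R.from_quat(s['orientation']).as_matrix()
a=cv2.imread('pics/w5.png'); g=cv2.cvtColor(a,cv2.COLOR_BGR2GRAY).astype(float)
L=lambda P: (r.T@(P-s['tcp_pos']))[:2]*1000
def edges(row,th=90):
    p=256
    i=p
    while g[row,i]<th:i-=1
    j=p
    while g[row,j]<th:j+=1
    e1=i+(g[row,i]-th)/(g[row,i]-g[row,i+1]); e2=j-(g[row,j]-th)/(g[row,j]-g[row,j-1]); return e1,e2
X=[];Y=[]
for row in range(4,156,8):
    e=edges(row); A,B=[L(onz(c,x,row,.018)) for x in e]; m=(A+B)/2; X.append(m[0]);Y.append(m[1])
    if row%32==4: print(row,np.round(e,1),'w',(B-A)[1].round(1),m.round(2))
k=np.polyfit(X,Y,1); print('centreline slope deg',np.degrees(k[0]),'y at x=38.7',np.polyval(k,38.7),'y at 0',np.polyval(k,0))
u=lambda x,y:(180+x/3.5,(200+y)/800*230)
for n,p,z in [('scrL',(62,215),.018),('scrR',(451,222),.018),('plL',(138,415),.0115),('plR',(392,415),.0115)]: print(n,L(onz(c,*u(*p),z)).round(1))
E
```

```text
4 [219.3 289.3] w 33.7 [126.73  -0.94]
36 [220.  287.5] w 33.6 [113.28  -1.19]
68 [220.5 285.9] w 33.7 [98.88 -1.5 ]
100 [220.9 284.4] w 33.8 [83.43 -1.85]
132 [221.3 282.8] w 33.9 [66.84 -2.19]
centreline slope deg 1.1793080892511767 y at x=38.7 -2.757838601193387 y at 0 -3.5543933115381474
scrL [ 73.5 -31.7]
scrR [72.5 28.8]
plL [ 40.  -22.1]
plR [40.  21.8]
```

servo_tool(
  targets="0 -0.113 0 0 0 0.115; 0 0 0 0 0 0; 0 0 0 0 0 0",
)

```text
clock: 20.23
tcp_pos: [0.5476, -0.0649, 0.0288]
orientation: [0.905, 0.426, -0.001, -0.001]
wrist_force: [0.8, 1.0, -3.4]
width: 0.045
grasp_force: 62.5
```

```bash
cat > chk.py <<'E'
from h import *
s=st(); a,c=snap('wrist','w6.png'); r=R.from_quat(s['orientation']).as_matrix(); print(r[2].round(4))
g=cv2.cvtColor(a,cv2.COLOR_BGR2GRAY).astype(float)
L=lambda P: (r.T@(P-s['tcp_pos']))[:2]*1000
th=90; X=[];Y=[]
for row in range(4,130,6):
    i=j=256
    while g[row,i]<th:i-=1
    while g[row,j]<th:j+=1
    e1=i+(g[row,i]-th)/(g[row,i]-g[row,i+1]); e2=j-(g[row,j]-th)/(g[row,j]-g[row,j-1])
    A,B=L(onz(c,e1,row,.018)),L(onz(c,e2,row,.018))
    if abs((B-A)[1]-34)<1.5: X.append((A+B)[0]/2);Y.append((A+B)[1]/2)
k=np.polyfit(X,Y,1); print(len(X),'slope deg',np.degrees(k[0]),'y at 0',np.polyval(k,0))
E
python3 chk.py
```

```text
t 20.225 tcp [ 0.5476 -0.0649  0.0288] q [ 9.045e-01  4.264e-01 -5.000e-04 -8.000e-04] F [ 0.8  1.  -3.4] w 0.045
[-2.e-04 -2.e-03 -1.e+00]
21 slope deg 0.0650820315296802 y at 0 -0.17191802197407674
```

servo_tool(
  targets="0.3 0 0 0 0 0; 0.3 0 0 0 0 0; 0.3 0 0 0 0 0; 0 0 0 0 0 0",
)

```text
clock: 20.78
tcp_pos: [0.5655, -0.0426, 0.0287]
orientation: [0.904, 0.427, -0.0, -0.001]
wrist_force: [0.4, 0.2, -3.7]
width: 0.0452
grasp_force: 62.5
```

```bash
python3 chk.py
```

```text
t 20.775 tcp [ 0.5655 -0.0426  0.0287] q [ 9.042e-01  4.271e-01 -1.000e-04 -1.100e-03] F [ 0.4  0.2 -3.7] w 0.0452
[ 8.0e-04 -2.1e-03 -1.0e+00]
19 slope deg 0.20547361485380722 y at 0 0.022692617642609422
```

servo_tool(
  targets="0.5 0 0 0 0 0.01; 0.5 0 0 0 0 0; 0.5 0 0 0 0 0; 0.5 0 0 0 0 0; 0 0 0 0 0 0",
)

```text
clock: 21.45
tcp_pos: [0.604, 0.0044, 0.0288]
orientation: [0.904, 0.427, 0.0, -0.001]
wrist_force: [0.2, -0.7, -3.5]
width: 0.0456
grasp_force: 62.5
```

servo_tool(
  targets="0.2 0 0 0 0 0; 0.1 0 0 0 0 0; 0.1 0 0 0 0 0; 0 0 0 0 0 0",
)

```text
clock: 21.95
tcp_pos: [0.6107, 0.0115, 0.0287]
orientation: [0.905, 0.426, -0.001, -0.001]
wrist_force: [0.3, 1.0, -3.3]
width: 0.0456
grasp_force: 62.5
```

```bash
python3 - <<'E'
from h import *
s=st(); r=R.from_quat([.904,.427,0,0]).as_matrix(); print((r.T@(s['tcp_pos']-np.array([.5655,-.0426,.0287])))*1000, 'Ftool',r.T@s['wrist_force'])
E
```

```text
t 21.95 tcp [0.6107 0.0115 0.0287] q [ 9.049e-01  4.255e-01 -5.000e-04 -9.000e-04] F [ 0.3  1.  -3.3] w 0.0456
[7.04884234e+01 5.53546147e-01 1.92833313e-02] Ftool [ 0.98874186 -0.36592515  3.31927258]
```

servo_tool(
  targets="0.1 0 0 0 0 0; 0.1 0 0 0 0 0; 0.1 0 0 0 0 0; 0.08 0 0 0 0 0; 0 0 0 0 0 0",
)

```text
clock: 22.58
tcp_pos: [0.618, 0.0205, 0.0286]
orientation: [0.905, 0.426, -0.001, -0.001]
wrist_force: [0.3, 0.4, -3.4]
width: 0.0456
grasp_force: 62.5
```

servo_tool(
  targets="0.05 0 0 0 0 0; 0.05 0 0 0 0 0; 0 0 0 0 0 0",
)

```text
clock: 22.95
tcp_pos: [0.6192, 0.0216, 0.0285]
orientation: [0.905, 0.425, -0.001, -0.001]
wrist_force: [-0.9, -1.5, -2.9]
width: 0.0453
grasp_force: 62.7
```

servo_tool(
  targets="0.04 0 0 0 0 0; 0.04 0 0 0 0 0; 0 0 0 0 0 0",
)

```text
clock: 23.32
tcp_pos: [0.6194, 0.0217, 0.0281]
orientation: [0.905, 0.425, -0.003, -0.0]
wrist_force: [-4.2, -5.0, -0.7]
width: 0.0453
grasp_force: 62.9
```

servo_tool(
  targets="0 0 0.015 0 0 0; 0 0 0 0 0 0",
)

```text
clock: 23.58
tcp_pos: [0.6194, 0.0217, 0.028]
orientation: [0.905, 0.425, -0.003, -0.0]
wrist_force: [-4.7, -4.9, 1.3]
width: 0.0451
grasp_force: 63.2
```

servo_tool(
  targets="0 0 0 0 0 0; 0 0 0 0 0 0; 0 0 0 0 0 0; 0 0 -0.5 0 0 0; 0 0 -1 0 0 0; 0 0 -1 0 0 0; 0 0 -1 0 0 0; 0 0 -1 0 0 0; 0 0 0 0 0 0",
  hand=1,
)

```text
clock: 24.7
tcp_pos: [0.6239, 0.0247, 0.1672]
orientation: [0.905, 0.426, 0.003, 0.0]
wrist_force: [0.1, 0.3, 0.2]
width: 0.0852
grasp_force: 0.0
```

```bash
python3 - <<'E'
from h import *
s=st(); a,c=snap('wrist','w7.png'); np.save('c7.npy',c,allow_pickle=True)
h=cv2.cvtColor(a,cv2.COLOR_BGR2HSV)
m=cv2.inRange(h,(3,140,80),(18,255,255)); n,_,S,C=cv2.connectedComponentsWithStats(m); i=1+S[1:,4].argmax(); print(S[i],C[i])
K=onz(c,*C[i],.0285); print('key',K)
E
```

```text
t 24.7 tcp [0.6239 0.0247 0.1672] q [9.050e-01 4.255e-01 2.900e-03 4.000e-04] F [0.1 0.3 0.2] w 0.0852
[239 100  29  30 642] [253.09034268 114.76012461]
key [0.67044121 0.08407793 0.0285    ]
```

View pics/w7.png

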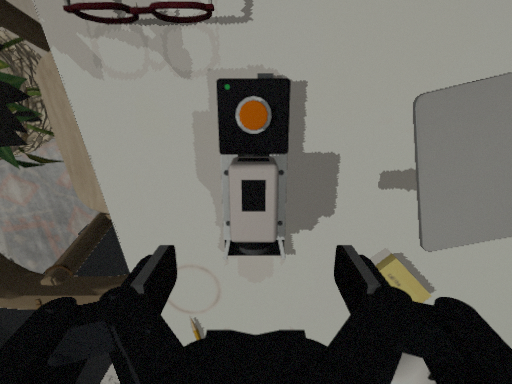

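The camera sits in the track with its body at (230..278,159..242), against the console. The key is at (253,115). The mouse, notes and pencil look undisturbed. I'll check the home distance and plan the press.

```bash
python3 - <<'E'
from h import *
c=np.load('c7.npy',allow_pickle=True).item(); a=cv2.imread('pics/w7.png'); g=cv2.cvtColor(a,cv2.COLOR_BGR2GRAY)
print('col240',g[148:172,240].tolist()); print(g[232:256,240].tolist())
K=onz(c,253.1,114.8,.0285); A=onz(c,254,159,.071);B=onz(c,254,242,.071)
print(np.linalg.norm(A-B),'key-front (41)',np.linalg.norm((K-A)[:2]),'key-centre (80)',np.linalg.norm((K-(A+B)/2)[:2]))
E1=onz(c,253.5,155.5,.02); print('console front to key (40)',np.linalg.norm((K-E1)[:2]))
m=R.from_quat([.905,.4254,0,0]).as_matrix()[:,0]; print('axis yaw',np.degrees(np.arctan2(m[1],m[0])))
move([K[0],K[1],.05],np.radians(-39.6))
E
```

```text
col240 [9, 17, 6, 9, 6, 9, 20, 19, 29, 50, 15, 7, 8, 42, 59, 64, 77, 97, 112, 119, 129, 132, 136, 133]
[136, 138, 138, 136, 137, 137, 136, 132, 130, 109, 54, 11, 17, 5, 22, 35, 47, 46, 34, 19, 14, 10, 20, 87]
0.08127064914168299 key-front (41) 0.037209628158943325 key-centre (80) 0.07783863404469639
console front to key (40) 0.04175105244483215
axis yaw 50.35223447842143
turn units [ 0.002 -0.012 -0.003] shift AFTER turn [ 2.55  -0.037  3.834]
```

servo_tool(
  targets="0.85 -0.01 0 0 0 0; 0.85 -0.01 0 0 0 0; 0.85 -0.01 0 0 0 0; 0 0 1 0 0 0; 0 0 1 0 0 0; 0 0 1 0 0 0; 0 0 0.8 0 0 0; 0 0 0 0 0 0; 0 0 0 0 0 0",
  hand=0,
)

```text
clock: 25.88
tcp_pos: [0.6697, 0.0839, 0.0495]
orientation: [0.905, 0.426, -0.0, -0.001]
wrist_force: [-0.0, -0.3, 0.7]
width: -0.0001
grasp_force: 0.0
```

```bash
python3 - <<'E'
from h import *
s=st(); move([.6704,.0841,.031])
E
```

```text
t 25.875 tcp [0.6697 0.0839 0.0495] q [ 9.050e-01  4.255e-01 -4.000e-04 -1.000e-03] F [-0.  -0.3  0.7] w -0.0001
shift units [0.019 0.015 0.617]
```

servo_tool(
  targets="0 0 0.3 0 0 0; 0 0 0.24 0 0 0; 0 0 0 0 0 0; 0 0 0 0 0 0",
)

```text
clock: 26.38
tcp_pos: [0.6695, 0.0838, 0.0331]
orientation: [0.905, 0.425, -0.001, -0.001]
wrist_force: [-1.0, -0.2, 0.3]
width: 0.0002
grasp_force: 0.0
```

servo_tool(
  targets="0 0 0.03 0 0 0; 0 0 0.03 0 0 0; 0 0 0 0 0 0",
)

```text
clock: 26.75
tcp_pos: [0.6694, 0.0838, 0.0311]
orientation: [0.905, 0.425, -0.001, -0.001]
wrist_force: [-0.1, -0.8, 0.2]
width: -0.0
grasp_force: 0.0
```

servo_tool(
  targets="0 0 0.03 0 0 0; 0 0 0 0 0 0",
)

```text
clock: 27.0
tcp_pos: [0.6694, 0.0838, 0.0302]
orientation: [0.905, 0.426, -0.001, -0.001]
wrist_force: [0.3, -0.5, 0.0]
width: -0.0002
grasp_force: 0.0
```

servo_tool(
  targets="0 0 0.02 0 0 0; 0 0 0.02 0 0 0; 0 0 0 0 0 0",
)

```text
clock: 27.38
tcp_pos: [0.6695, 0.0838, 0.0293]
orientation: [0.905, 0.425, -0.001, -0.001]
wrist_force: [-1.1, 0.2, 2.2]
width: 0.0002
grasp_force: 1.3
```

servo_tool(
  targets="0 0 0.02 0 0 0; 0 0 0 0 0 0",
)

```text
clock: 27.62
tcp_pos: [0.6695, 0.0838, 0.0286]
orientation: [0.905, 0.425, -0.001, -0.001]
wrist_force: [-0.7, -0.9, 3.4]
width: -0.0003
grasp_force: 1.7
```

servo_tool(
  targets="0 0 0.02 0 0 0; 0 0 0 0 0 0",
)

```text
clock: 27.88
tcp_pos: [0.6695, 0.0838, 0.0279]
orientation: [0.905, 0.426, -0.001, -0.001]
wrist_force: [-1.2, -0.2, 3.4]
width: -0.0
grasp_force: 1.7
```

servo_tool(
  targets="0 0 0.02 0 0 0; 0 0 0 0 0 0",
)

```text
clock: 28.12
tcp_pos: [0.6695, 0.0838, 0.0271]
orientation: [0.905, 0.426, -0.001, -0.001]
wrist_force: [-0.5, -0.2, 2.9]
width: 0.0003
grasp_force: 1.4
```

servo_tool(
  targets="0 0 0.02 0 0 0; 0 0 0 0 0 0",
)

```text
clock: 28.38
tcp_pos: [0.6695, 0.0838, 0.0265]
orientation: [0.905, 0.425, -0.0, -0.001]
wrist_force: [0.4, 0.6, 2.4]
width: -0.0003
grasp_force: 1.0
```

The force dropped from 3.4 to 2.4 N at about 3.5 mm, so the key has clicked. I'll lift away.

servo_tool(
  targets="0 0 -0.1 0 0 0; 0 0 -0.3 0 0 0; 0 0 -1 0 0 0; 0 0 -1 0 0 0; 0 0 -1 0 0 0; 0 0 -1 0 0 0; 0 0 0 0 0 0; 0 0 0 0 0 0",
)

```text
clock: 29.38
tcp_pos: [0.6689, 0.0835, 0.1578]
orientation: [0.905, 0.426, -0.001, -0.001]
wrist_force: [0.2, -0.4, -0.6]
width: -0.0003
grasp_force: 0.0
```

```bash
python3 - <<'E'
from h import *
s=st(); a,c=snap('wrist','w8.png'); cv2.imwrite('pics/w8.png',a)
E
```

```text
t 29.375 tcp [0.6689 0.0835 0.1578] q [ 0.9049  0.4256 -0.0014 -0.0011] F [ 0.2 -0.4 -0.6] w -0.0003
```

View pics/w8.png

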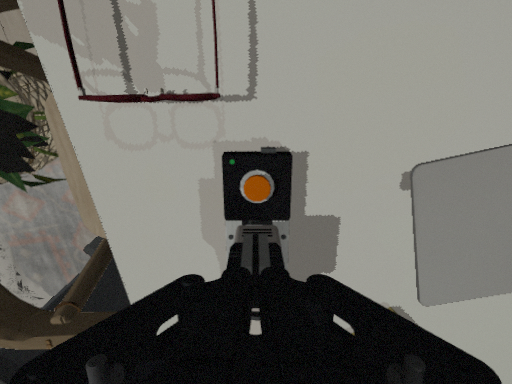

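The key is back up at (257,187). The camera is against the console at (257,225), and the spectacles are untouched.

```bash
python3 -c "
from station import manip
print(manip.finish_job())"
```

```text
the job is handed in; nothing more can be done
None
```

I handed the job in at about 29 s: the mouse is flat and central on its mat, the camera is home against the console and released, and the orange key clicked at about 3.5 N peak and came back up.

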